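# Scrap a nest blank down the reject chute

### The arm

A 6-joint arm with a two-finger parallel gripper is mounted at the origin on a cart in front of the work surface, level with it; the furniture and walls round the work are solid. World frame = base frame: x ahead of the robot, y to its left, z up, the work surface at z = 0. Lengths are in m, angles in rad, forces in N, time in s.
With the tool pointing down it reaches from about 0.35 to 0.975 m from the base axis. Payload 4.9 kg.
Tool frame: the origin (TCP) lies on the mounting face of the last link; the fingertips stand 173 mm ahead of it and the grasp point (between the pads) lies 155 mm ahead of it (tcp_to_grasp is the distance from the TCP to the grasp point, in m); z points along the fingers, y is the line along which they close (so a half turn about z gives the same grasp; the last joint's range is limited). The gripper opens to 85 mm and grips with 20 to 120 N. Pads are 22 mm wide; open, the fingers measure 114 mm over their backs; the gripper's body (76 mm by 85 mm) begins 54 mm behind the grasp point. The pads swing forward as they close: fully open they stand 13 mm farther back than shut.
Start: joints at [0.993, 0.053, 1.613, -0, 1.476, -0.119], TCP at [0.277, 0.56, 0.405] pointing down, gripper open.
Joint ranges: [-3.01, 3.01], [-1.01, 2.22], [0.06, 2.58], [-1.02, 4.17], [0.09, 2.62], [-3.14, 3.14]. Speed limits (rad/s): [2.57, 2.57, 3.14, 3.14, 3.14, 3.14].

### API

Orientations are given as a rotation vector (axis times angle).
In Python, from station import get_obs, get_image, calibration, finish_job, tcp_to_grasp gives the robot as it stands. The module is installed in compiled form; this text tells all that it offers.
- The arm moves only by the tool arm_command, never from a script. Its argument "plan" is a list that holds one entry, the list of rows, each a list of 6 numbers: the shift along the tool's x, y, z in cm, then the turn, a rotation vector about the tool's x, y, z in rad. A call has 1 to 12 rows; each row is the pose to reach, as a shift and turn from the pose commanded when the call began, along the tool's axes at that moment; what a row does not reach only later rows make up. A row lasts 1/12 s, in which the tool goes at most 41.7 mm and 7.16 degrees, less where a joint would pass 70% of its speed; a pose out of reach is approached as far as the arm can. A call with a gripper value outside its range is refused whole. "gripper" is the closure, from -1 (fully open) to 1 (shut), set as the call begins (left out, the last holds). The fingers move at their own pace and stop on an object; "force" is the grip in N (left out, the last holds). Time passes only in rows, so rows that repeat a pose let the fingers close. It gives the time, the measured TCP pose, the force, the opening and the grip force at its end, in the units of the state.
- get_obs(): the state, without advancing time (a new reading comes with each control period).
- get_image(name): name is "scene" or "top" or "wrist"; returns (picture, depth): 384x512x3 uint8, blue, green, red; 384x512 float32, m along the optical axis (not along the pixel's ray), 0 where there is no reading.
- calibration(name): a dict with "fx", "fy", "cx", "cy" (pixels), "dist" ([k1, k2, p1, p2, k3] as OpenCV has them; the pictures are not rectified), "pose" (4x4, takes a point from camera to world coordinates). Camera axes: x right, y up, looking along -z (the intrinsics and any distortion apply to the point x, -y, -z); pixel columns grow to the right and rows downward; lengths in m; the calibration is good to about 2 mm. A picture is of the moment at which its call begins: read the wrist's pose just before it. calibration takes no time and is no camera call; for the wrist camera it gives the pose at the moment of the call.
- finish_job(): hands the job in; it is judged then, once.
The state is a dict: "t": time; "q": joint angles; "dq": joint speeds; "effort": joint torques, N m; "tool_pos": TCP position; "tool_rot": TCP orientation; "contact_force": force on the tool from outside, world axes, zero at the start; "wrist_torque": the same for the moment, N m; "opening": finger opening in m; "grip_force": force on a finger pad.
Only numpy, scipy, OpenCV 4.12 (cv2) and the standard library are available. Lean on these libraries where they do the work, as an engineer would, in place of code of your own. Each camera call takes 0.05 s, during which the arm holds its last target. There are 200 camera calls.

### The job

Scrap the aluminium nest blank that lies on the reject ledge: first slide it sideways with the fingers, without lifting it, until its long side lies flush against the fence, and keep it pressed there gently but firmly for about a second. Then push it lengthwise along the fence, past the spring plunger and over the end of the ledge so that it drops down the chute and comes to rest in the catch tray. Never push on the blank or the station harder than 20 N, and leave the other parts on the bench where they are.

Things in the scene. Friction and masses are not known exactly. Their poses are not given: they have to be found in the camera images.
- nest_center (a point): centre (half-way up) of the nest blank: a loose milled aluminium block with a round bore in its top, 44 mm wide (its x axis), 70 mm long (its y axis), 28 mm high, about 0.3 kg. It lies flat on the ledge, its long side roughly (within 0.12 rad) along the fence; its y axis points roughly along the station's +x.
- station: fixed aluminium and steel reject station, its place and yaw vary. Origin: on the bench, below the drop edge where the ledge ends; x = push direction (to the chute), y to its left, z up. Ledge: flat top 85 mm above the bench, x -170 to 0 mm, y -58 to +58 mm; fence on its +y side, plunger on its -y side; its rear (-x) end and its -y side beside the blank are open for the fingers.
- tray (a point): middle of the catch tray's floor, 6 mm above the bench, 130 mm past the drop edge (station frame x = 130, y = 8 mm). A steel slope falls at 43, then 18 degrees from the drop edge into this open tray: inside y -29 to +45 mm, end wall at x = 162 mm and 49 mm high, side walls 67 mm high. Once the blank's centre is past the drop edge (x > 0) it tips and slides down.
- fence: fence assembly on the ledge: a rigid straight steel bar along x, 165 mm long, 12 thick, 10 high (fingertips 97 mm or more above the bench pass over it). Its guiding face is nominally at station y = +36 mm (seated blank's centre +14), but the bar is clamped anywhere up to 6 mm to either side: the given pose does NOT show this, find it by feel. Given origin: nominal bar, middle of underside.
- plunger (a joint): travel in m (0 to 0.008, to -y) of the spring plunger carried with the bar, facing it: a steel upright nose, 32 mm diameter, 10 high, at station x = -50 mm, 58 mm from the bar's face (centre to face); 10 mm high housing behind it, 14 mm in x to each side. Stands 2 mm into the seated blank's way; preload 1.2 N, 300 N/m: passing takes 3 to 12 N. A blank over 5 mm off the bar jams on it.
- grease: bystander: flat round tin, 54 mm diameter, 24 mm high, origin under its centre
- spare_a: bystander: dark grey connector, 25 mm diameter, 32 mm high, origin under its centre
- spare_b: bystander: another such connector, 25 mm diameter, 32 mm high, origin under its centre
- plug: bystander: cream plug with a thinner neck, 22 mm diameter, 32 mm high, origin under its centre
- seal: bystander: light block with a black ring on its top, 40 x 85 x 36 mm, lying on the bench, origin under its centre
- tape: bystander: roll of blue tape, 73 mm diameter, 25 mm high, origin under its centre
- nest: the nest blank itself: same block, same axes, origin under its centre, 14 mm below nest_center. Room round it: a tall press jig (0.4 m high, with a post at its front left corner) stands on the bench to the right of the station, from about world y = -0.10 m to the right and x = 0.48 m on, and a tall tester box on the left from y = 0.30 m; come in from the robot side.
Things that resemble listed ones, but are neither listed nor needed, are in the scene too. What is shaped like the nest but pink or yellow is not meant.

How it is judged:
On the way, in this order (a step that is already met when the one before it is completed fails the run):
1. the blank lies flush along the fence, still short of the plunger, and is pressed against the fence with more than 4 N (y of nest_center in the frame of station above 0.006 m and angle between the y axis of nest_center and the x axis of station, either way round below 0.03 rad and x of nest_center in the frame of station below -0.097 m and contact force between nest and fence above 4 N), for 0.3 s.
2. the blank runs past the plunger along the fence, guided by it and parallel to it (x of nest_center in the frame of station between -0.06 and -0.01 m and angle between the y axis of nest_center and the x axis of station, either way round below 0.05 rad and contact force between nest and fence above 0.5 N), for 0.1 s.
At the end, for the whole second after the job is handed in: the blank is at rest (slower than 20 mm/s) in the chute's catch tray: its centre past the drop edge, between the tray's walls and lower than 60 mm above the bench, with the fingers clear of it; it may lie flat or lean on the slope or a wall (x of nest_center in the frame of station between 0.01 and 0.16 m and y of nest_center in the frame of station between -0.03 and 0.046 m and z of nest_center in the frame of station below 0.06 m and linear speed of nest below 0.02 m/s and contact force between the fingers and nest below 0.1 N); the robot touches nothing.
It fails at once if the fingers push on the blank with more than 20 N (contact force between the fingers and nest above 20 N).
It fails at once if the robot pushes on the station with more than 20 N (contact force between any of the fingers, the arm and station above 20 N).
It fails at once if the blank is lifted more than 15 mm off the ledge (z of nest_center in the frame of station above 0.114 m).
It fails at once if a bystander is moved more than 25 mm (distance of any of grease, spare_a, spare_b, plug, seal, tape from where it was at the start of the episode above 0.025 m).
It also fails if it takes over 72 s, if anything falls off the work surface, if the arm or the gripper's body presses on something with over 40 N, if the wrist force passes 120 N, or if a joint passes its speed limit or range.

## Working session

There is one attempt and no reset: what is moved stays moved. The work goes in short steps, Python scripts to look and compute and a tool call to move; the robot and the scene stay as the last step left them, time stands still between calls to the robot, and variables do not carry over. Pictures are saved under pics/ and viewed, at most 10 in all, crops included, and the job is handed in when it is done.

Besides the shell and the picture viewer there is one more tool, called after "Emit:" by a JSON object that holds its "fn" and its "kwargs", one argument or row to a line. arm_command: Moves the arm, as the interface text tells. Its arguments: {"type":"object","properties":{"plan":{"type":"array"},"gripper":{"type":"number"},"force":{"type":"number"}},"required":["plan"]}

```bash
mkdir -p pics
python3 - <<'E'
from station import *
import cv2,numpy as np
o=get_obs();print(o)
print(tcp_to_grasp)
for n in("scene","top"):
    im,d=get_image(n);cv2.imwrite(f"pics/{n}0.png",im);np.savez(f"{n}0.npz",im=im,d=d);c=calibration(n);print(n,c)
E
```

```text
{'t': 0.0, 'q': array([ 9.92997666e-01,  5.33430101e-02,  1.61429342e+00,  6.54408076e-06,
        1.47601197e+00, -1.18967867e-01]), 'dq': array([ 0.00023706,  0.00057274,  0.00055142, -0.00068682, -0.00151263,
        0.00157931]), 'effort': array([ 1.59395226e-03, -3.93659127e+01, -3.70189834e+01,  5.65739276e-05,
        6.71503163e-03, -5.53190986e-07]), 'tool_pos': array([0.27664397, 0.56013678, 0.40347159]), 'tool_rot': array([-7.14263810e-01, -3.05859036e+00,  3.03099091e-03]), 'contact_force': array([-0.70247543,  0.55439057, -0.8357803 ]), 'wrist_torque': array([ 0.02446308, -0.00434691, -0.02462005]), 'grip_force': 0.0, 'opening': 0.0851842429117762}
0.1547
scene {'fx': 497.03287252364873, 'fy': 497.03287252364873, 'cx': 255.06172590680268, 'cy': 187.11576156641232, 'dist': array([-0.15619627,  0.        ,  0.        ,  0.        ,  0.        ]), 'pose': array([[-0.71066501, -0.57743512,  0.4019004 ,  1.09169416],
       [ 0.70348968, -0.58941557,  0.39710396,  0.47447634],
       [ 0.00758457,  0.56494067,  0.82509667,  1.12158076],
       [ 0.        ,  0.        ,  0.        ,  1.        ]])}
top {'fx': 423.56865695856504, 'fy': 423.56865695856504, 'cx': 257.91102264567525, 'cy': 195.13297131196725, 'dist': array([-0.06652888,  0.        ,  0.        ,  0.        ,  0.        ]), 'pose': array([[ 0.02980274,  0.97436462, -0.22299187,  0.34962025],
       [-0.99954826,  0.0299182 , -0.00286129, -0.02722157],
       [ 0.00388357,  0.22297641,  0.9748161 ,  1.12160393],
       [ 0.        ,  0.        ,  0.        ,  1.        ]])}
```

View pics/scene0.png

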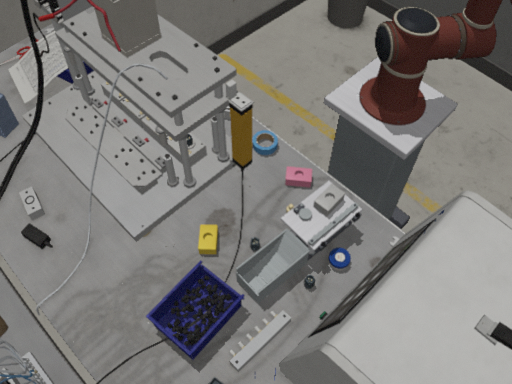

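View pics/top0.png

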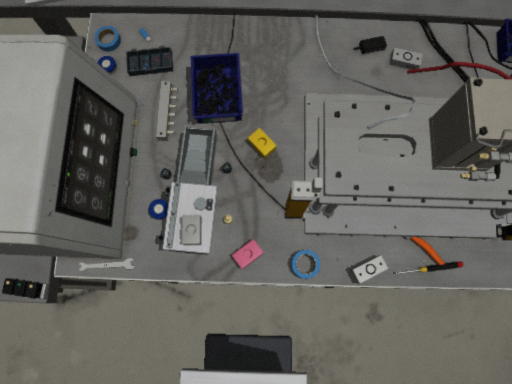

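The top view shows the station at about (190,215): the grey blank is at (190,229) on the white ledge, and the tray is at (197,155). The pink (248,254) and yellow (262,142) blocks are decoys. I'll enlarge the blank to confirm.

```bash
cat > h.py <<'E'
import numpy as np,cv2
from station import *
def ray(n,px,c=None):
    c=c or calibration(n);K=np.array([[c['fx'],0,c['cx']],[0,c['fy'],c['cy']],[0,0,1]])
    u=cv2.undistortPoints(np.array(px,float).reshape(-1,1,2),K,c['dist']).reshape(-1,2)
    v=np.c_[u[:,0],-u[:,1],-np.ones(len(u))]
    P=c['pose'];return P[:3,3],v@P[:3,:3].T
def onplane(n,px,z,c=None):
    o,v=ray(n,px,c);return o+v*((z-o[2])/v[:,2])[:,None]
E
python3 - <<'E'
from h import *
im=np.load('top0.npz')['im']
a=cv2.resize(im[115:260,140:250],None,fx=4,fy=4,interpolation=cv2.INTER_CUBIC)
cv2.imwrite('pics/c1.png',a)
E
```

```text
(no output)
```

View pics/c1.png

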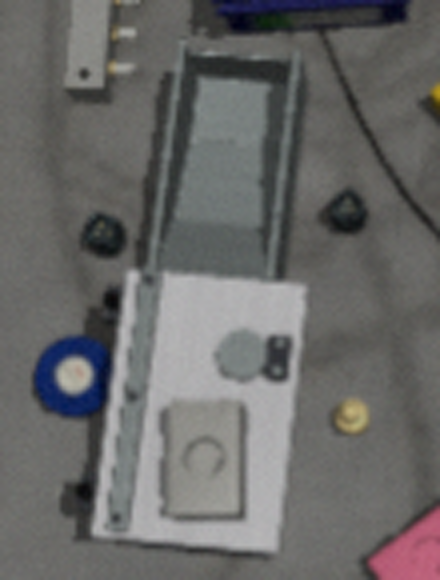

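The crop confirms the grey blank with a bore at crop (204,460). The fence bar is on its left, and the plunger nose is at crop (240,355).

Run:
```python
from h import *
S=np.load('top0.npz');im=S['im'];
f=lambda l:np.array(l,float)/4+[140-.375,115-.375]
led=onplane('top',f([(130,268),(306,285),(278,552),(93,537)]),.085)
print(led.round(4))
# white ledge mask refine
g=im.astype(int);m=((g.min(2)>150)).astype(np.uint8);m[:,:150]=0;m[:180]=0;m[260:]=0;m[:,225:]=0
cs,_=cv2.findContours(m,0,2);c=max(cs,key=cv2.contourArea);print(cv2.contourArea(c),cv2.minAreaRect(c))
bt=onplane('top',f([(163,401),(244,401),(244,519),(163,519)]),.113);print('blank',bt.round(4),bt.mean(0))
print('bar',onplane('top',f([(155,278),(132,530),(138,278),(110,530)]),.095).round(4))
print('nose',onplane('top',f([(240,355)]),.095))
d=S['d']
for p in [(200,460),(270,450),(240,355),(142,340)]:
    q=f([p])[0].round().astype(int);c=calibration('top');o,v=ray('top',[q]);print(p,(o+v*d[q[1],q[0]]).round(4))
```

```text
[[0.6152 0.1942 0.085 ]
 [0.6075 0.0819 0.085 ]
 [0.4393 0.0905 0.085 ]
 [0.4447 0.2044 0.085 ]]
2040.5 ((194.1307830810547, 217.453857421875), (36.59024429321289, 67.3508529663086), 7.125016689300537)
blank [[0.5256 0.1619 0.113 ]
 [0.5271 0.1128 0.113 ]
 [0.4558 0.1086 0.113 ]
 [0.4542 0.157  0.113 ]] [0.49068991 0.13507114 0.113     ]
bar [[0.6066 0.1758 0.095 ]
 [0.4488 0.1787 0.095 ]
 [0.6063 0.1865 0.095 ]
 [0.4484 0.1921 0.095 ]]
nose [[0.55909297 0.11948239 0.095     ]]
(200, 460) [[0.4908 0.1377 0.1033]]
(270, 450) [[0.5028 0.0996 0.0808]]
(240, 355) [[0.5595 0.1182 0.0977]]
(142, 340) [[0.5658 0.1814 0.0947]]
```

```bash
cat >> h.py <<'E'
from scipy.spatial.transform import Rotation as Ro
def go(p,yaw):
    """row for TCP at p, pointing down, tool y at world angle yaw"""
    o=get_obs();R=Ro.from_rotvec(o['tool_rot'])
    y=np.array([np.cos(yaw),np.sin(yaw),0]);z=np.array([0,0,-1.]);T=Ro.from_matrix(np.c_[np.cross(y,z),y,z])
    r=np.r_[R.inv().apply(np.array(p)-o['tool_pos'])*100,(R.inv()*T).as_rotvec()]
    print('t',o['t'].round(2) if hasattr(o['t'],'round') else o['t'],'row',[round(float(x),3) for x in r])
E
python3 - <<'E'
from h import *
o=get_obs();print(np.linalg.inv(Ro.from_rotvec(o['tool_rot']).as_matrix())@(calibration('wrist')['pose'][:3,3]-o['tool_pos']),Ro.from_rotvec(o['tool_rot']).inv().apply(calibration('wrist')['pose'][:3,:3].T).T)
go([.34,.25,.40],-.055)
E
```

```text
[ 8.53176239e-02 -4.91253620e-05  2.99894575e-02] [[-7.66879139e-04  9.45632638e-01  3.25235801e-01]
 [ 9.99999702e-01  7.55861859e-04  1.60226107e-04]
 [-9.43183014e-05  3.25235827e-01 -9.45632935e-01]]
t 0.1 row [-19.416, -25.003, 0.401, -0.002, 0.001, 1.167]
```

Emit:
{"fn": "arm_command", "kwargs": {
  "plan": [
    [[-19.4, -25, 0, 0, 0, 1.167], [-19.4, -25, 0, 0, 0, 1.167], [-19.4, -25, 0, 0, 0, 1.167], [-19.4, -25, 0, 0, 0, 1.167], [-19.4, -25, 0, 0, 0, 1.167], [-19.4, -25, 0, 0, 0, 1.167], [-19.4, -25, 0, 0, 0, 1.167], [-19.4, -25, 0, 0, 0, 1.167], [-19.4, -25, 0, 0, 0, 1.167], [-19.4, -25, 0, 0, 0, 1.167], [-19.4, -25, 0, 0, 0, 1.167], [-19.4, -25, 0, 0, 0, 1.167]]
  ],
  "gripper": 0.5,
  "force": 20
}}

```text
t: 1.1
tool_pos: [0.3399, 0.2501, 0.4044]
tool_rot: [-2.28, -2.161, 0.001]
contact_force: [0.1, 0.0, 0.7]
opening: 0.0217
grip_force: 0.0
```

Run:
```python
from h import *
print(get_obs())
go([.51,.07,.36],-.055)
```

```text
{'t': 1.1, 'q': array([ 4.57684170e-01, -4.67871867e-01,  2.05902617e+00, -6.64398578e-06,
        1.55093156e+00,  5.11562436e-01]), 'dq': array([ 0.01212543,  0.00649489, -0.00559423, -0.00155144, -0.00171982,
       -0.00148859]), 'effort': array([-3.02356174e-01, -1.79926926e+01, -3.76119089e+01, -1.12752305e-02,
        4.57089365e-03,  4.38546657e-02]), 'tool_pos': array([0.33992424, 0.25014791, 0.40437919]), 'tool_rot': array([-2.28037025e+00, -2.16070293e+00,  7.43011961e-04]), 'contact_force': array([0.09594948, 0.04020833, 0.73953244]), 'wrist_torque': array([ 1.11724664e-02, -2.96626931e-02,  2.32737018e-05]), 'grip_force': 0.0, 'opening': 0.021688593449032467}
t 1.1 row [-17.072, 17.955, 4.434, -0.0, 0.0, 0.001]
```

Emit:
{"fn": "arm_command", "kwargs": {
  "plan": [
    [[-17.1, 18, 4.4, 0, 0, 0], [-17.1, 18, 4.4, 0, 0, 0], [-17.1, 18, 4.4, 0, 0, 0], [-17.1, 18, 4.4, 0, 0, 0], [-17.1, 18, 4.4, 0, 0, 0], [-17.1, 18, 4.4, 0, 0, 0], [-17.1, 18, 4.4, 0, 0, 0], [-17.1, 18, 4.4, 0, 0, 0], [-17.1, 18, 4.4, 0, 0, 0], [-17.1, 18, 4.4, 0, 0, 0]]
  ]
}}

```text
t: 1.93
tool_pos: [0.5099, 0.0707, 0.3608]
tool_rot: [-2.279, -2.162, -0.0]
contact_force: [0.2, -0.1, 0.2]
opening: 0.0216
grip_force: 0.0
```

Run:
```python
from h import *
import pickle
o=get_obs();c=calibration('wrist');im,d=get_image('wrist');cv2.imwrite('pics/w1.png',im)
pickle.dump((c,im,d,o),open('w1.pkl','wb'));print(o['tool_pos'],o['t'])
```

```text
[0.50986836 0.07066686 0.36078543] 1.9333
```

View pics/w1.png

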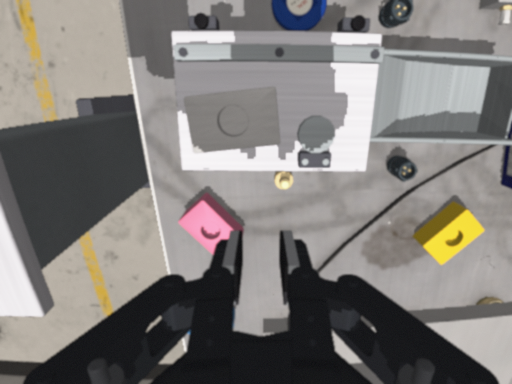

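The wrist view shows the blank's top corners near (184,97), (277,87), (280,144) and (190,153). The bar face is near row 61, the nose at (316,132), and the ledge corners at (172,31), (383,33), (367,171) and (182,170).

Run:
```python
from h import *
import pickle
c,im,d,o=pickle.load(open('w1.pkl','rb'))
P=lambda l,z:onplane('wrist',l,z,c)[:,:2]
L=P([(172,31),(383,33),(367,171),(182,170)],.085);print(L.round(4))
yaw=np.mean([np.arctan2(*(L[i]-L[j])[::-1]) for i,j in((1,0),(2,3))]);print('yaws',yaw,[np.arctan2(*(L[i]-L[j])[::-1]) for i,j in((1,0),(2,3))])
ex=np.array([np.cos(yaw),np.sin(yaw)]);ey=np.array([-ex[1],ex[0]])
O=L.mean(0)+ex*.085
print('O',O)
S=lambda p:np.c_[(p-O)@ex,(p-O)@ey].round(4)
print('ledge',S(L))
B=P([(184,97),(277,87),(280,144),(190,153)],.113);print('blank',S(B),S(B).mean(0),B.mean(0))
print('bar low edge',S(P([(180,61),(380,63)],.095)),S(P([(180,44),(380,46)],.095)))
print('nose',S(P([(316,132)],.095)))
```

```text
[[0.4446 0.2071]
 [0.6142 0.1972]
 [0.6077 0.0816]
 [0.4371 0.0917]]
yaws -0.05865830306753743 [np.float64(-0.05853539131499142), np.float64(-0.05878121482008343)]
O [0.61075506 0.13942261]
ledge [[-1.698e-01  5.780e-02]
 [ 1.000e-04  5.790e-02]
 [ 3.000e-04 -5.790e-02]
 [-1.706e-01 -5.780e-02]]
blank [[-0.1562  0.0069]
 [-0.0863  0.0142]
 [-0.083  -0.0285]
 [-0.1547 -0.036 ]] [-0.12005 -0.01085] [0.49026276 0.13561689]
bar low edge [[-0.1622  0.0341]
 [-0.0037  0.034 ]] [[-0.1613  0.0465]
 [-0.0052  0.0465]]
nose [[-0.0516 -0.0213]]
```

```bash
cat >> h.py <<'E'
YAW=-.0587;O=np.array([.6108,.1394]);EX=np.array([np.cos(YAW),np.sin(YAW)]);EY=np.array([-EX[1],EX[0]])
def gs(x,y,z,turn=0): go(np.r_[O+x*EX+y*EY,z],YAW+turn)
def where():
    o=get_obs();p=o['tool_pos'];f=o['contact_force'];print('st',((p[:2]-O)@EX).round(4),((p[:2]-O)@EY).round(4),p[2].round(4),'F',(f[:2]@EX).round(2),(f[:2]@EY).round(2),f[2].round(2),'t',o['t'])
E
python3 - <<'E'
from h import *
where();gs(-.12,-.058,.30);gs(-.12,-.058,.264)
E
```

```text
st -0.0968 -0.0744 0.361 F 0.18 -0.18 -0.65 t 1.9833
t 1.9833 row [1.653, -2.309, 6.1, 0.0, -0.0, 0.006]
t 1.9833 row [1.652, -2.31, 9.7, 0.0, -0.0, 0.006]
```

Emit:
{"fn": "arm_command", "kwargs": {
  "plan": [
    [[1.65, -2.3, 3, 0, 0, 0.005], [1.65, -2.3, 6, 0, 0, 0.005], [1.65, -2.3, 7, 0, 0, 0.005], [1.65, -2.3, 8, 0, 0, 0.005], [1.65, -2.3, 8.6, 0, 0, 0.005], [1.65, -2.3, 9.2, 0, 0, 0.005], [1.65, -2.3, 9.7, 0, 0, 0.005], [1.65, -2.3, 9.7, 0, 0, 0.005], [1.65, -2.3, 9.7, 0, 0, 0.005]]
  ]
}}

```text
t: 2.73
tool_pos: [0.4887, 0.0872, 0.2642]
tool_rot: [2.287, 2.153, 0.001]
contact_force: [0.1, -0.5, 0.1]
opening: 0.021
grip_force: 0.0
```

Run:
```python
from h import *
where();im,d=get_image('wrist');cv2.imwrite('pics/w2.png',im)
```

```text
st -0.1188 -0.0592 0.2642 F 0.11 -0.5 0.1 t 2.7333
```

View pics/w2.png

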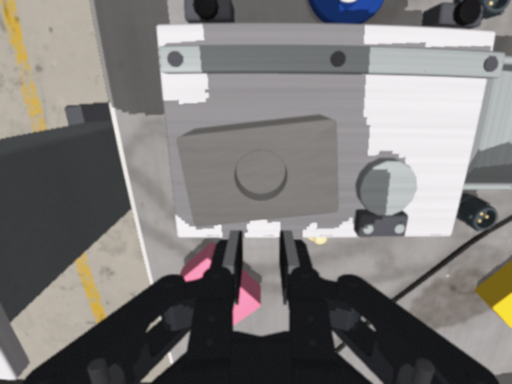

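The fingers sit beside the blank, centred on it (262). Now I push toward the fence.

Emit:
{"fn": "arm_command", "kwargs": {
  "plan": [
    [[0.3, 0, 0, 0, 0, 0], [0.6, 0, 0, 0, 0, 0], [0.9, 0, 0, 0, 0, 0], [1.2, 0, 0, 0, 0, 0], [1.5, 0, 0, 0, 0, 0], [1.8, 0, 0, 0, 0, 0], [2.1, 0, 0, 0, 0, 0], [2.3, 0, 0, 0, 0, 0], [2.5, 0, 0, 0, 0, 0], [2.7, 0, 0, 0, 0, 0], [2.9, 0, 0, 0, 0, 0], [3.0, 0, 0, 0, 0, 0]]
  ]
}}

```text
t: 3.78
tool_pos: [0.4902, 0.1175, 0.2638]
tool_rot: [2.287, 2.154, 0.0]
contact_force: [-0.6, -3.4, 1.0]
opening: 0.0211
grip_force: 1.4
```

Run:
```python
from h import *
where();im,d=get_image('wrist');cv2.imwrite('pics/w3.png',im)
```

```text
st -0.1191 -0.0289 0.2638 F -0.43 -3.4 1.01 t 3.7833
```

View pics/w3.png

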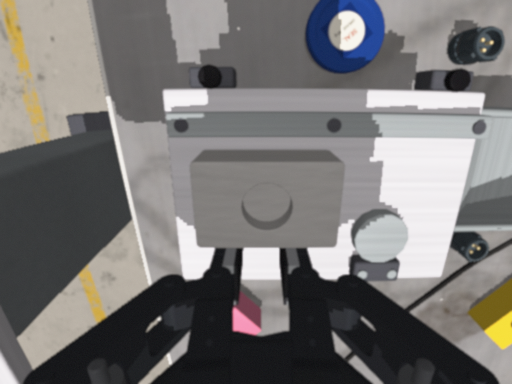

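Both fingers touch and the blank lies parallel, about 5 mm from the bar (blank edge at row 150–160, bar edge at row 137). I'll continue in small steps.

Emit:
{"fn": "arm_command", "kwargs": {
  "plan": [
    [[0.08, 0, 0, 0, 0, 0], [0.16, 0, 0, 0, 0, 0], [0.24, 0, 0, 0, 0, 0], [0.32, 0, 0, 0, 0, 0], [0.4, 0, 0, 0, 0, 0], [0.4, 0, 0, 0, 0, 0]]
  ]
}}

```text
t: 4.33
tool_pos: [0.4904, 0.1214, 0.2638]
tool_rot: [2.287, 2.154, 0.0]
contact_force: [-0.1, -2.9, 1.8]
opening: 0.0216
grip_force: 1.3
```

Emit:
{"fn": "arm_command", "kwargs": {
  "plan": [
    [[0.05, 0, 0, 0, 0, 0], [0.1, 0, 0, 0, 0, 0], [0.1, 0, 0, 0, 0, 0]]
  ]
}}

```text
t: 4.58
tool_pos: [0.4904, 0.1224, 0.2638]
tool_rot: [2.287, 2.154, 0.0]
contact_force: [-0.0, -2.6, 2.6]
opening: 0.0214
grip_force: 1.5
```

Emit:
{"fn": "arm_command", "kwargs": {
  "plan": [
    [[0.05, 0, 0, 0, 0, 0], [0.1, 0, 0, 0, 0, 0], [0.1, 0, 0, 0, 0, 0]]
  ]
}}

```text
t: 4.83
tool_pos: [0.4905, 0.1234, 0.2638]
tool_rot: [2.287, 2.154, 0.0]
contact_force: [0.5, -2.7, 1.7]
opening: 0.0213
grip_force: 1.6
```

Emit:
{"fn": "arm_command", "kwargs": {
  "plan": [
    [[0.04, 0, 0, 0, 0, 0], [0.08, 0, 0, 0, 0, 0], [0.1, 0, 0, 0, 0, 0]]
  ]
}}

```text
t: 5.08
tool_pos: [0.4905, 0.1244, 0.2637]
tool_rot: [2.287, 2.154, -0.0]
contact_force: [0.7, -3.4, 2.3]
opening: 0.0214
grip_force: 1.7
```

Emit:
{"fn": "arm_command", "kwargs": {
  "plan": [
    [[0.04, 0, 0, 0, 0, 0], [0.07, 0, 0, 0, 0, 0], [0.07, 0, 0, 0, 0, 0]]
  ]
}}

```text
t: 5.33
tool_pos: [0.4905, 0.1251, 0.2637]
tool_rot: [-2.287, -2.154, -0.0]
contact_force: [-0.5, -2.8, 2.9]
opening: 0.0214
grip_force: 1.6
```

Emit:
{"fn": "arm_command", "kwargs": {
  "plan": [
    [[0.04, 0, 0, 0, 0, 0], [0.07, 0, 0, 0, 0, 0], [0.07, 0, 0, 0, 0, 0]]
  ]
}}

```text
t: 5.58
tool_pos: [0.4906, 0.1257, 0.2637]
tool_rot: [2.287, 2.154, -0.001]
contact_force: [-0.3, -4.7, 3.5]
opening: 0.0215
grip_force: 2.1
```

Emit:
{"fn": "arm_command", "kwargs": {
  "plan": [
    [[0.04, 0, 0, 0, 0, 0], [0.06, 0, 0, 0, 0, 0], [0.06, 0, 0, 0, 0, 0]]
  ]
}}

```text
t: 5.83
tool_pos: [0.4906, 0.1259, 0.2637]
tool_rot: [2.286, 2.153, -0.002]
contact_force: [-0.6, -6.2, 3.6]
opening: 0.0213
grip_force: 3.3
```

Emit:
{"fn": "arm_command", "kwargs": {
  "plan": [
    [[0.04, 0, 0, 0, 0, 0], [0.06, 0, 0, 0, 0, 0], [0.06, 0, 0, 0, 0, 0]]
  ]
}}

```text
t: 6.08
tool_pos: [0.4906, 0.1262, 0.2637]
tool_rot: [2.286, 2.153, -0.004]
contact_force: [-1.1, -8.9, 3.5]
opening: 0.0212
grip_force: 4.4
```

Emit:
{"fn": "arm_command", "kwargs": {
  "plan": [
    [[0.04, 0, 0, 0, 0, 0], [0.06, 0, 0, 0, 0, 0], [0.06, 0, 0, 0, 0, 0]]
  ]
}}

```text
t: 6.33
tool_pos: [0.4907, 0.1264, 0.2638]
tool_rot: [2.285, 2.152, -0.006]
contact_force: [-1.9, -10.6, 4.8]
opening: 0.0214
grip_force: 5.5
```

Emit:
{"fn": "arm_command", "kwargs": {
  "plan": [
    [[0.03, 0, 0, 0, 0, 0], [0.05, 0, 0, 0, 0, 0], [0.05, 0, 0, 0, 0, 0], [0.05, 0, 0, 0, 0, 0], [0.05, 0, 0, 0, 0, 0], [0.05, 0, 0, 0, 0, 0], [0.05, 0, 0, 0, 0, 0], [0.05, 0, 0, 0, 0, 0], [0.05, 0, 0, 0, 0, 0], [0.05, 0, 0, 0, 0, 0], [0.05, 0, 0, 0, 0, 0], [0.05, 0, 0, 0, 0, 0]]
  ]
}}

```text
t: 7.33
tool_pos: [0.4907, 0.1266, 0.2637]
tool_rot: [2.284, 2.152, -0.007]
contact_force: [-1.1, -12.5, 5.2]
opening: 0.0217
grip_force: 6.4
```

Run:
```python
from h import *
where();im,d=get_image('wrist');cv2.imwrite('pics/w4.png',im)
```

```text
st -0.1191 -0.0199 0.2637 F -0.37 -12.56 5.19 t 7.3333
```

View pics/w4.png

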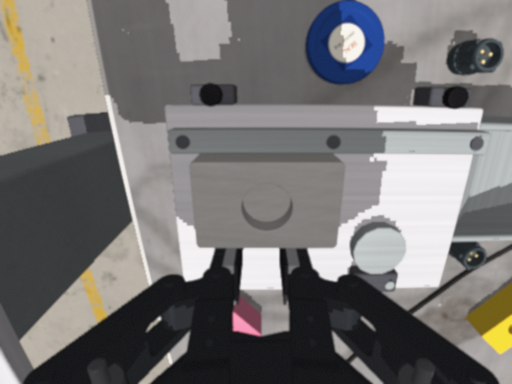

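The blank is flush on the bar and pressed at 12.5 N. I'll back off, lift, and go round to its rear.

Emit:
{"fn": "arm_command", "kwargs": {
  "plan": [
    [[-0.3, 0, 0, 0, 0, 0], [-1, 0, 0, 0, 0, 0], [-2.5, 0, 0, 0, 0, 0], [-3, 0, -2, 0, 0, 0], [-3, 0, -5, 0, 0, 0], [-3, 0, -7, 0, 0, 0], [-3, 0, -7, 0, 0, 0]]
  ]
}}

```text
t: 7.97
tool_pos: [0.4902, 0.0982, 0.3386]
tool_rot: [2.284, 2.151, 0.012]
contact_force: [1.0, -0.3, 0.2]
opening: 0.0215
grip_force: 0.0
```

Run:
```python
from h import *
where();gs(-.190,.013,.333,np.pi/2)
```

```text
st -0.118 -0.0482 0.3386 F 1.06 -0.19 0.17 t 7.9667
t 7.9667 row [6.108, -7.214, 0.52, 0.009, 0.004, -1.572]
```

Emit:
{"fn": "arm_command", "kwargs": {
  "plan": [
    [[6.1, -7.2, 0, 0, 0, -1.572], [6.1, -7.2, 0, 0, 0, -1.572], [6.1, -7.2, 0, 0, 0, -1.572], [6.1, -7.2, 0, 0, 0, -1.572], [6.1, -7.2, 0, 0, 0, -1.572], [6.1, -7.2, 0, 0, 0, -1.572], [6.1, -7.2, 0, 0, 0, -1.572], [6.1, -7.2, 0, 0, 0, -1.572], [6.1, -7.2, 0, 0, 0, -1.572], [6.1, -7.2, 0, 0, 0, -1.572], [6.1, -7.2, 0, 0, 0, -1.572], [6.1, -7.2, 0, 0, 0, -1.572]]
  ],
  "gripper": 1
}}

```text
t: 8.97
tool_pos: [0.4202, 0.1634, 0.3324]
tool_rot: [-0.195, -3.133, -0.002]
contact_force: [1.1, -0.2, 0.0]
opening: -0.0001
grip_force: 0.0
```

Emit:
{"fn": "arm_command", "kwargs": {
  "plan": [
    [[6.1, -7.2, 0, 0, 0, -1.572]]
  ]
}}

```text
t: 9.05
tool_pos: [0.392, 0.1368, 0.3307]
tool_rot: [0.005, -3.135, -0.002]
contact_force: [-0.2, -0.9, 1.2]
opening: -0.0002
grip_force: 0.0
```

Run:
```python
from h import *
where();gs(-.190,.013,.265,np.pi/2)
```

```text
st -0.2183 -0.0154 0.3307 F -0.18 -0.96 1.16 t 9.05
t 9.05 row [-3.039, 2.654, 6.552, 0.001, -0.007, 0.062]
```

Emit:
{"fn": "arm_command", "kwargs": {
  "plan": [
    [[0, 0, 0, 0, 0, 0], [0, 0, 0, 0, 0, 0]]
  ]
}}

```text
t: 9.22
tool_pos: [0.3883, 0.1348, 0.3316]
tool_rot: [-0.011, -3.139, -0.001]
contact_force: [-0.4, 0.3, 0.1]
opening: 0.0001
grip_force: 0.0
```

Run:
```python
from h import *
where();gs(-.190,.013,.265,np.pi/2)
```

```text
st -0.2218 -0.0176 0.3316 F -0.4 0.29 0.13 t 9.2167
t 9.2167 row [-3.35, 2.888, 6.657, 0.001, -0.002, 0.052]
```

Emit:
{"fn": "arm_command", "kwargs": {
  "plan": [
    [[-1.7, 1.4, 0, 0, 0, 0.052], [-3.35, 2.9, 1, 0, 0, 0.052], [-3.35, 2.9, 4, 0, 0, 0.052], [-3.35, 2.9, 5.5, 0, 0, 0.052], [-3.35, 2.9, 6.2, 0, 0, 0.052], [-3.35, 2.9, 6.6, 0, 0, 0.052], [-3.35, 2.9, 6.6, 0, 0, 0.052], [-3.35, 2.9, 6.6, 0, 0, 0.052]]
  ]
}}

```text
t: 9.88
tool_pos: [0.424, 0.1642, 0.2687]
tool_rot: [0.091, 3.139, 0.001]
contact_force: [-0.9, 0.4, 0.7]
opening: 0.0002
grip_force: 0.0
```

Run:
```python
from h import *
where();gs(-.170,.013,.265,np.pi/2);im,d=get_image('wrist');cv2.imwrite('pics/w5.png',im)
```

```text
st -0.1879 0.0138 0.2687 F -0.93 0.35 0.72 t 9.8833
t 9.8833 row [-1.79, -0.085, 0.368, 0.001, 0.002, 0.001]
```

View pics/w5.png

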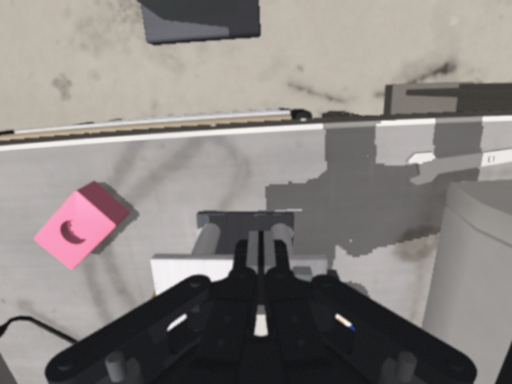

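The wrist camera now looks backwards, with the fingers (260,250) over the rear ledge end. I'll go down slightly and approach.

Emit:
{"fn": "arm_command", "kwargs": {
  "plan": [
    [[-0.2, 0, 0.3, 0, 0, 0], [-0.4, 0, 0.3, 0, 0, 0], [-0.6, 0, 0.3, 0, 0, 0], [-0.8, 0, 0.3, 0, 0, 0], [-1, 0, 0.3, 0, 0, 0], [-1.2, 0, 0.3, 0, 0, 0], [-1.4, 0, 0.3, 0, 0, 0], [-1.6, 0, 0.3, 0, 0, 0], [-1.8, 0, 0.3, 0, 0, 0], [-1.9, 0, 0.3, 0, 0, 0], [-2, 0, 0.3, 0, 0, 0], [-2.1, 0, 0.3, 0, 0, 0]]
  ]
}}

```text
t: 10.93
tool_pos: [0.4445, 0.1629, 0.2646]
tool_rot: [-0.091, -3.14, 0.0]
contact_force: [0.4, 0.6, -0.2]
opening: 0.0003
grip_force: 0.0
```

Emit:
{"fn": "arm_command", "kwargs": {
  "plan": [
    [[-0.1, 0, 0, 0, 0, 0], [-0.2, 0, 0, 0, 0, 0], [-0.3, 0, 0, 0, 0, 0], [-0.4, 0, 0, 0, 0, 0], [-0.5, 0, 0, 0, 0, 0], [-0.6, 0, 0, 0, 0, 0]]
  ]
}}

```text
t: 11.43
tool_pos: [0.4503, 0.1626, 0.2647]
tool_rot: [-0.091, -3.138, 0.0]
contact_force: [-3.5, -0.4, 2.4]
opening: 0.0007
grip_force: 1.8
```

Run:
```python
from h import *
where();gs(-.150,.013,.265,np.pi/2)
im,d=get_image('top');cv2.imwrite('pics/t2.png',cv2.resize(im[115:260,140:250],None,fx=4,fy=4,interpolation=cv2.INTER_CUBIC))
```

```text
st -0.1616 0.0137 0.2647 F -3.46 -0.58 2.38 t 11.4333
t 11.4333 row [-1.163, -0.072, -0.037, -0.0, -0.002, 0.001]
```

In contact, sliding at about 3.5 N. Next is the push lengthwise.

Emit:
{"fn": "arm_command", "kwargs": {
  "plan": [
    [[-0.16, 0, 0, 0, 0, 0], [-0.32, 0, 0, 0, 0, 0], [-0.48, 0, 0, 0, 0, 0], [-0.64, 0, 0, 0, 0, 0], [-0.8, 0, 0, 0, 0, 0], [-0.96, 0, 0, 0, 0, 0], [-1.12, 0, 0, 0, 0, 0], [-1.28, 0, 0, 0, 0, 0], [-1.44, 0, 0, 0, 0, 0], [-1.6, 0, 0, 0, 0, 0], [-1.76, 0, 0, 0, 0, 0], [-1.9, 0, 0, 0, 0, 0]]
  ]
}}

```text
t: 12.48
tool_pos: [0.4696, 0.1614, 0.2646]
tool_rot: [-0.091, -3.14, 0.0]
contact_force: [-2.6, 0.1, -1.3]
opening: -0.0001
grip_force: 0.9
```

Emit:
{"fn": "arm_command", "kwargs": {
  "plan": [
    [[-0.1, 0, 0, 0, 0, 0], [-0.2, 0, 0, 0, 0, 0], [-0.3, 0, 0, 0, 0, 0], [-0.4, 0, 0, 0, 0, 0]]
  ]
}}

```text
t: 12.82
tool_pos: [0.4735, 0.1611, 0.2646]
tool_rot: [-0.091, -3.14, 0.0]
contact_force: [-2.0, 0.3, -1.8]
opening: -0.0002
grip_force: 0.8
```

Emit:
{"fn": "arm_command", "kwargs": {
  "plan": [
    [[-0.08, 0, 0, 0, 0, 0], [-0.16, 0, 0, 0, 0, 0], [-0.24, 0, 0, 0, 0, 0]]
  ]
}}

```text
t: 13.07
tool_pos: [0.4754, 0.1611, 0.2646]
tool_rot: [-0.091, -3.137, 0.0]
contact_force: [-6.5, 0.3, 2.8]
opening: -0.0002
grip_force: 3.2
```

Emit:
{"fn": "arm_command", "kwargs": {
  "plan": [
    [[-0.05, 0, 0, 0, 0, 0], [-0.1, 0, 0, 0, 0, 0], [-0.15, 0, 0, 0, 0, 0]]
  ]
}}

```text
t: 13.32
tool_pos: [0.4768, 0.161, 0.2646]
tool_rot: [-0.09, -3.137, 0.001]
contact_force: [-6.1, -1.6, 2.8]
opening: -0.0001
grip_force: 3.2
```

Emit:
{"fn": "arm_command", "kwargs": {
  "plan": [
    [[-0.05, 0, 0, 0, 0, 0], [-0.1, 0, 0, 0, 0, 0], [-0.15, 0, 0, 0, 0, 0]]
  ]
}}

```text
t: 13.57
tool_pos: [0.4783, 0.1609, 0.2646]
tool_rot: [-0.091, -3.137, 0.001]
contact_force: [-5.3, -1.0, 2.9]
opening: -0.0
grip_force: 3.1
```

Emit:
{"fn": "arm_command", "kwargs": {
  "plan": [
    [[-0.1, 0, 0, 0, 0, 0], [-0.2, 0, 0, 0, 0, 0], [-0.3, 0, 0, 0, 0, 0], [-0.4, 0, 0, 0, 0, 0], [-0.5, 0, 0, 0, 0, 0], [-0.6, 0, 0, 0, 0, 0]]
  ]
}}

```text
t: 14.07
tool_pos: [0.4844, 0.1605, 0.2646]
tool_rot: [-0.091, -3.138, 0.001]
contact_force: [-5.1, -0.7, 1.9]
opening: 0.0002
grip_force: 2.7
```

Emit:
{"fn": "arm_command", "kwargs": {
  "plan": [
    [[-0.1, 0, 0, 0, 0, 0], [-0.2, 0, 0, 0, 0, 0], [-0.3, 0, 0, 0, 0, 0], [-0.4, 0, 0, 0, 0, 0], [-0.5, 0, 0, 0, 0, 0], [-0.6, 0, 0, 0, 0, 0], [-0.7, 0, 0, 0, 0, 0], [-0.8, 0, 0, 0, 0, 0], [-0.9, 0, 0, 0, 0, 0], [-1.0, 0, 0, 0, 0, 0], [-1.1, 0, 0, 0, 0, 0], [-1.2, 0, 0, 0, 0, 0]]
  ]
}}

```text
t: 15.07
tool_pos: [0.4964, 0.1598, 0.2646]
tool_rot: [-0.09, -3.138, 0.001]
contact_force: [-5.1, -0.8, 1.9]
opening: -0.0002
grip_force: 2.8
```

Run:
```python
from h import *
where();gs(-.100,.013,.265,np.pi/2)
im,d=get_image('scene');cv2.imwrite('pics/s2.png',cv2.resize(im[170:310,220:370],None,fx=4,fy=4,interpolation=cv2.INTER_CUBIC))
```

```text
st -0.1154 0.0137 0.2646 F -5.05 -1.11 1.92 t 15.0667
t 15.0667 row [-1.54, -0.071, -0.042, -0.001, -0.002, 0.001]
```

View pics/s2.png

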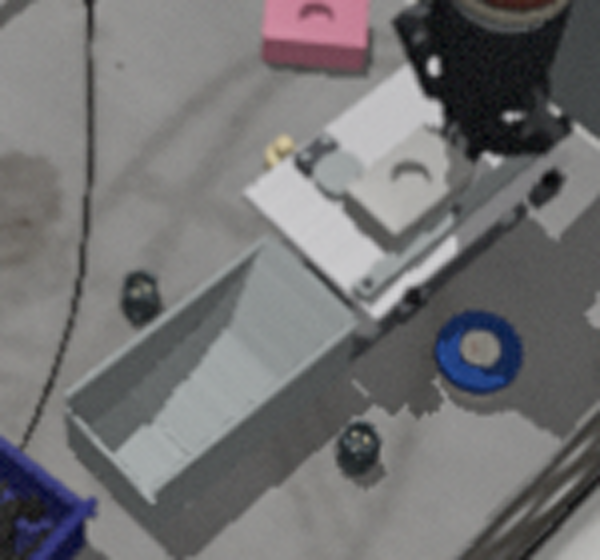

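The blank (400,185) runs between the plunger nose (340,175) and the bar, parallel to it. I keep pushing.

Emit:
{"fn": "arm_command", "kwargs": {
  "plan": [
    [[-0.12, 0, 0, 0, 0, 0], [-0.24, 0, 0, 0, 0, 0], [-0.36, 0, 0, 0, 0, 0], [-0.48, 0, 0, 0, 0, 0], [-0.6, 0, 0, 0, 0, 0], [-0.72, 0, 0, 0, 0, 0], [-0.84, 0, 0, 0, 0, 0], [-0.96, 0, 0, 0, 0, 0], [-1.08, 0, 0, 0, 0, 0], [-1.2, 0, 0, 0, 0, 0], [-1.32, 0, 0, 0, 0, 0], [-1.44, 0, 0, 0, 0, 0]]
  ]
}}

```text
t: 16.12
tool_pos: [0.5108, 0.159, 0.2646]
tool_rot: [-0.091, -3.138, 0.001]
contact_force: [-6.0, -1.4, 1.7]
opening: 0.0003
grip_force: 2.9
```

Emit:
{"fn": "arm_command", "kwargs": {
  "plan": [
    [[-0.12, 0, 0, 0, 0, 0], [-0.24, 0, 0, 0, 0, 0], [-0.36, 0, 0, 0, 0, 0], [-0.48, 0, 0, 0, 0, 0], [-0.6, 0, 0, 0, 0, 0], [-0.72, 0, 0, 0, 0, 0], [-0.84, 0, 0, 0, 0, 0], [-0.96, 0, 0, 0, 0, 0], [-1.08, 0, 0, 0, 0, 0], [-1.2, 0, 0, 0, 0, 0], [-1.32, 0, 0, 0, 0, 0], [-1.44, 0, 0, 0, 0, 0]]
  ]
}}

```text
t: 17.12
tool_pos: [0.5252, 0.1581, 0.2646]
tool_rot: [-0.091, -3.138, 0.001]
contact_force: [-5.9, 0.3, 1.7]
opening: -0.0001
grip_force: 2.9
```

Emit:
{"fn": "arm_command", "kwargs": {
  "plan": [
    [[-0.12, 0, 0, 0, 0, 0], [-0.24, 0, 0, 0, 0, 0], [-0.36, 0, 0, 0, 0, 0], [-0.48, 0, 0, 0, 0, 0], [-0.6, 0, 0, 0, 0, 0], [-0.72, 0, 0, 0, 0, 0], [-0.84, 0, 0, 0, 0, 0], [-0.96, 0, 0, 0, 0, 0], [-1.08, 0, 0, 0, 0, 0], [-1.2, 0, 0, 0, 0, 0], [-1.32, 0, 0, 0, 0, 0], [-1.44, 0, 0, 0, 0, 0]]
  ]
}}

```text
t: 18.12
tool_pos: [0.5395, 0.1573, 0.2646]
tool_rot: [-0.091, -3.138, 0.001]
contact_force: [-5.3, -1.1, 2.3]
opening: -0.0002
grip_force: 3.0
```

Run:
```python
from h import *
where()
im,d=get_image('scene');cv2.imwrite('pics/s3.png',cv2.resize(im[170:310,220:370],None,fx=4,fy=4,interpolation=cv2.INTER_CUBIC))
```

```text
st -0.0722 0.0137 0.2646 F -5.23 -1.41 2.33 t 18.1167
```

View pics/s3.png

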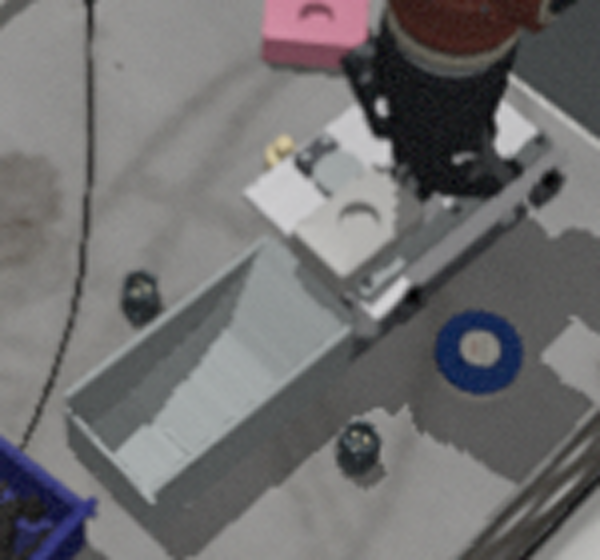

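The blank is still parallel to the bar and overhangs the drop edge (330,270). I push it over.

Emit:
{"fn": "arm_command", "kwargs": {
  "plan": [
    [[-0.12, 0, 0, 0, 0, 0], [-0.24, 0, 0, 0, 0, 0], [-0.36, 0, 0, 0, 0, 0], [-0.48, 0, 0, 0, 0, 0], [-0.6, 0, 0, 0, 0, 0], [-0.72, 0, 0, 0, 0, 0], [-0.84, 0, 0, 0, 0, 0], [-0.96, 0, 0, 0, 0, 0], [-1.08, 0, 0, 0, 0, 0], [-1.2, 0, 0, 0, 0, 0], [-1.32, 0, 0, 0, 0, 0], [-1.44, 0, 0, 0, 0, 0]]
  ]
}}

```text
t: 19.17
tool_pos: [0.5539, 0.1564, 0.2646]
tool_rot: [-0.091, -3.138, 0.001]
contact_force: [-5.2, -0.7, 2.0]
opening: -0.0002
grip_force: 2.7
```

Emit:
{"fn": "arm_command", "kwargs": {
  "plan": [
    [[-0.12, 0, 0, 0, 0, 0], [-0.24, 0, 0, 0, 0, 0], [-0.36, 0, 0, 0, 0, 0], [-0.48, 0, 0, 0, 0, 0], [-0.6, 0, 0, 0, 0, 0], [-0.72, 0, 0, 0, 0, 0], [-0.84, 0, 0, 0, 0, 0], [-0.96, 0, 0, 0, 0, 0], [-1.08, 0, 0, 0, 0, 0], [-1.2, 0, 0, 0, 0, 0], [-1.32, 0, 0, 0, 0, 0], [-1.44, 0, 0, 0, 0, 0]]
  ]
}}

```text
t: 20.17
tool_pos: [0.5688, 0.1556, 0.2648]
tool_rot: [-0.091, -3.14, 0.0]
contact_force: [-4.6, -2.6, 2.3]
opening: 0.0001
grip_force: 2.2
```

Run:
```python
from h import *
where()
im,d=get_image('scene');cv2.imwrite('pics/s4.png',cv2.resize(im[170:310,220:370],None,fx=4,fy=4,interpolation=cv2.INTER_CUBIC))
```

```text
st -0.0429 0.0137 0.2648 F -4.45 -2.82 2.31 t 20.1667
```

I have used all 10 picture views, so from here on I go by forces and depth numbers.

Emit:
{"fn": "arm_command", "kwargs": {
  "plan": [
    [[-0.12, 0, 0, 0, 0, 0], [-0.24, 0, 0, 0, 0, 0], [-0.36, 0, 0, 0, 0, 0], [-0.48, 0, 0, 0, 0, 0], [-0.48, 0, 0, 0, 0, 0]]
  ]
}}

```text
t: 20.63
tool_pos: [0.5738, 0.1555, 0.265]
tool_rot: [0.091, 3.14, 0.0]
contact_force: [-3.2, -2.1, 1.0]
opening: 0.0001
grip_force: 1.8
```

Emit:
{"fn": "arm_command", "kwargs": {
  "plan": [
    [[-0.12, 0, 0, 0, 0, 0], [-0.24, 0, 0, 0, 0, 0], [-0.36, 0, 0, 0, 0, 0], [-0.48, 0, 0, 0, 0, 0], [-0.6, 0, 0, 0, 0, 0], [-0.6, 0, 0, 0, 0, 0]]
  ]
}}

```text
t: 21.13
tool_pos: [0.5801, 0.1551, 0.2649]
tool_rot: [0.091, 3.138, 0.001]
contact_force: [-0.5, -0.4, -0.5]
opening: 0.0003
grip_force: 0.0
```

```bash
cat >> h.py <<'E'
def look():
    c=calibration('scene');im,d=get_image('scene');yy,xx=np.mgrid[0:384,0:512]
    o,v=ray('scene',np.c_[xx.ravel(),yy.ravel()],c);p=o+v*d.ravel()[:,None];p[:,:2]=np.c_[(p[:,:2]-O)@EX,(p[:,:2]-O)@EY]
    # median height map over the chute, rows x -30..150, cols y -20..40
    for x in np.arange(-.05,.16,.015):
        print(int(x*1000),[int(1000*np.median(p[s,2])) if (s:=(abs(p[:,0]-x)<.0075)&(abs(p[:,1]-y)<.006)&(d.ravel()>0)).sum()>1 else None for y in np.arange(-.026,.045,.012)])
E
python3 - <<'E'
from h import *
where();look()
E
```

```text
st -0.0316 0.0139 0.2649 F -0.48 -0.44 -0.5 t 21.1333
-50 [412, 405, 406, 408, 406, 407]
-35 [407, 95, 409, 410, 409, 153]
-20 [176, 158, 173, 159, 143, 177]
-5 [405, 395, 332, 335, 334, 301]
9 [389, 376, 368, 304, 296, 254]
24 [65, 372, 81, 83, 81, 61]
39 [42, 75, 79, 78, 79, 71]
54 [40, 62, 64, 56, 68, 63]
69 [37, 24, 56, 55, 56, 56]
85 [35, 16, 19, 19, 20, 48]
99 [30, 11, 11, 12, 13, None]
114 [28, 8, 7, 6, 7, None]
130 [34, 7, 6, 7, 7, None]
145 [35, 7, 7, 6, 6, None]
159 [40, 22, 25, 19, 22, 23]
```

The blank has tipped onto the slope. I back off and re-check.

Emit:
{"fn": "arm_command", "kwargs": {
  "plan": [
    [[0.5, 0, -1, 0, 0, 0], [1.5, 0, -4, 0, 0, 0], [4, 0, -7, 0, 0, 0], [8, 0, -10, 0, 0, 0], [12, 0, -12, 0, 0, 0], [14, 0, -12, 0, 0, 0], [14, 0, -12, 0, 0, 0], [14, 0, -12, 0, 0, 0], [14, 0, -12, 0, 0, 0]]
  ]
}}

```text
t: 21.93
tool_pos: [0.4397, 0.1631, 0.3851]
tool_rot: [0.091, 3.139, 0.0]
contact_force: [-0.0, 0.1, 0.0]
opening: 0.0001
grip_force: 0.0
```

Run:
```python
from h import *
where();look()
```

```text
st -0.1722 0.0137 0.3851 F -0.02 0.09 0.02 t 21.9333
-50 [95, 94, 86, 86, 84, 95]
-35 [86, 86, 84, 84, 87, 95]
-20 [84, 85, 85, 85, 86, 35]
-5 [83, 85, 85, 85, 85, 87]
9 [67, 66, 66, 66, 66, 66]
24 [55, 53, 53, 53, 53, 53]
39 [42, 37, 38, 38, 39, 42]
54 [36, 31, 30, 32, 32, 42]
69 [35, 50, 52, 52, 53, 52]
85 [34, 44, 45, 38, 47, 46]
99 [35, 39, 42, 36, 40, 41]
114 [29, 8, 36, 36, 35, 39]
130 [30, 6, 7, 7, 8, 34]
145 [36, 7, 7, 6, 6, None]
159 [39, 22, 23, 21, 21, 19]
```

Emit:
{"fn": "arm_command", "kwargs": {
  "plan": [
    [[0, 0, 0, 0, 0, 0], [0, 0, 0, 0, 0, 0], [0, 0, 0, 0, 0, 0], [0, 0, 0, 0, 0, 0], [0, 0, 0, 0, 0, 0], [0, 0, 0, 0, 0, 0], [0, 0, 0, 0, 0, 0], [0, 0, 0, 0, 0, 0], [0, 0, 0, 0, 0, 0], [0, 0, 0, 0, 0, 0], [0, 0, 0, 0, 0, 0], [0, 0, 0, 0, 0, 0]]
  ]
}}

```text
t: 22.98
tool_pos: [0.4397, 0.1631, 0.3847]
tool_rot: [0.091, 3.14, 0.0]
contact_force: [-0.0, 0.1, 0.3]
opening: -0.0004
grip_force: 0.0
```

Run:
```python
from h import *
where();look()
```

```text
st -0.1722 0.0137 0.3847 F -0.04 0.11 0.34 t 22.9833
-50 [95, 95, 85, 85, 86, 95]
-35 [90, 86, 84, 85, 86, 95]
-20 [84, 85, 84, 85, 86, 39]
-5 [84, 85, 84, 85, 86, 88]
9 [67, 66, 66, 66, 64, 66]
24 [56, 53, 53, 52, 52, 54]
39 [43, 39, 39, 38, 38, 40]
54 [37, 30, 32, 31, 31, 39]
69 [38, 51, 51, 52, 52, 50]
85 [34, 43, 45, 38, 47, 45]
99 [30, 36, 41, 34, 41, 41]
114 [33, 7, 35, 35, 36, 38]
130 [31, 6, 8, 7, 8, 34]
145 [36, 6, 7, 6, 7, None]
159 [39, 25, 22, 21, 22, 22]
```

```bash
python3 -c "
from station import *
print(finish_job())"
```

```text
the job is handed in; nothing more can be done
None
```

The job is handed in: the blank was pressed flush on the fence (12.5 N at the fingers, held 1 s), pushed along it past the plunger at about 6 N, and at hand-in lay still in the chute at about x = 90 mm (depth readings; no verdict was returned).

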